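# Clamp the red-lidded coffee tin in the labelling jig

## Robot

A 6-joint arm with a two-finger parallel gripper is mounted at the origin on the work surface. World frame = base frame: x ahead of the robot, y to its left, z up, the work surface at z = 0. Lengths are in m, angles in degrees, forces in N, time in s.
With the tool pointing down it reaches from about 0.3 to 0.75 m from the base axis. Payload 8.5 kg.
Tool frame: the origin (TCP) lies on the centre line of the jaws, within the pads' length; the fingertips stand 17 mm ahead of it and the grasp point (between the pads) lies 2 mm behind it (env.tip_extent is the distance from the TCP to the fingertips, in m); z points along the fingers, y is the direction in which the jaws open and shut (so a half turn about z gives the same grasp; the last joint's range is limited). The gripper opens to 85 mm and grips with 20 to 120 N. Pads are 22 mm wide; open, the fingers measure 114 mm over their backs; the gripper's body (76 mm by 85 mm) begins 54 mm behind the grasp point. The pads swing forward as they close: fully open they stand 13 mm farther back than shut.
Start: joints at [62.034, 21.807, 74.336, -0, 83.858, -12.336], TCP at [0.148, 0.53, 0.248] pointing down, gripper open.
Joint ranges: [-178.18, 178.18], [-50.72, 133.34], [12.68, 142.11], [-81.47, 261.47], [9.98, 163.14], [-165.26, 165.26]. Speed limits (degrees/s): [136.94, 136.94, 180, 180, 180, 180].

## Interface

Orientations are given as a 3x3 rotation matrix whose columns are the frame's x, y, z axes.
In Python, from rig import telemetry, get_image, camera_params, close_job, env gives the robot as it stands.
- The arm moves only by the tool apply_moves, never from a script. Its argument "motion" is a list of rows, each an object of numbers: "tx", "ty", "tz": the shift along the tool's x, y, z in cm; "turn": the turn about the tool's z in degrees; "jaw": the gripper's target within -1 to 1 (fully open at 1, half-way at 0, shut at -1). In form: [{"tx": .., "ty": .., "tz": .., "turn": .., "jaw": ..}, ...]. A call has 1 to 5 rows; each row is the pose to reach, as a shift and turn from the pose measured when the call began, along the tool's axes at that moment; what a row does not reach only later rows make up. A row lasts 1/12 s, in which the tool goes at most 41.7 mm and 7.16 degrees, less where a joint would pass 70% of its speed; a pose out of reach is approached as far as the arm can. A call with a gripper value outside its range is refused whole. The fingers move at their own pace and stop on an object; "squeeze" is the grip in N (left out, the last holds). Time passes only in rows, so rows that repeat a pose let the fingers close. It gives the time, the measured TCP pose, the force and the opening at its end, in the units of the state.
- telemetry.observe(): the state, without advancing time (a new reading comes with each control period).
- get_image(name): name is "side" or "top"; returns (picture, depth): 384x512x3 uint8, red, green, blue; 384x512 float32, m along the optical axis (not along the pixel's ray), 0 where there is no reading.
- camera_params(name): a dict with "fx", "fy", "cx", "cy" (pixels), "rvec" (rotation vector, rad) and "tvec" (3), from world to camera coordinates, as OpenCV has them. Camera axes: x right, y down, z forward; pixel columns grow to the right and rows downward; lengths in m; the calibration is good to about 2 mm. A picture is of the moment at which its call begins. camera_params takes no time and is no camera call.
- close_job(): hands the job in, once; it reports no verdict.
The state is a dict: "time_s": time; "q": joint angles; "qvel": joint speeds; "joint_efforts": joint torques, N m; "position": TCP position; "tool_rot": TCP orientation; "ft_force": force on the tool from outside, world axes, zero at the start; "wrist_torque": the same for the moment, N m; "grip_width": finger opening in m.
Only numpy, scipy, OpenCV 4.12 (cv2) and the standard library are available. Lean on these libraries where they do the work, as an engineer would, in place of code of your own. Each camera call takes 0.05 s, during which the arm holds its last target. There are 200 camera calls.

## Task

Stand the tin with the red lid upright on the jig's black pedestal in front of the grey V-block and let it go; then push the toggle clamp's red handle down past its over-center point until it locks by itself, so that the rubber pad holds the tin firmly home in the V. Push gently with the shut fingers, never harder than the clamp needs: ease off as soon as the handle has dropped into its lock. Leave the green-lidded tin, the cup and the tamper where they are.

Things in the scene. Friction and masses are not known exactly. Their poses are not given: they have to be found in the camera images.
- red_tin: loose steel coffee tin with a RED lid band, the one to clamp: plain upright cylinder 50 mm in diameter, 56 mm high with its lid, one solid piece of 0.11 to 0.23 kg. Origin at the centre of its underside, z up. It starts standing on the table in one of two places; the green tin is in the other
- green_tin: the same tin with a GREEN lid, a bystander. Origin at the centre of its underside
- jig: clamping jig bolted to the counter: aluminium plate 250 x 110 mm, 12 mm thick. Origin on its underside, on the table; x runs along it from the V-block to the red handle, y across, z up. Plate x = -145 to +105 mm, y = +-55. Black pedestal x = -132 to -52 mm, y = +-32, top 30 mm above the table. The clamp's steel bracket, 40 mm wide, x = -24 to +96 mm, up to 73 mm above the table
- seat (a point): centre of the underside of a tin that is fully home in the V: on the pedestal's top, jig x = -85 mm, y = 0, 30 mm above the table. The V-block's two upright faces stand 25 mm from this axis, at 45 degrees either side of jig -x; the block is 45 mm high, all of it beyond 13 mm to the -x side of this point and within y = +-30 mm. The other sides and the top are open
- pad: rubber pad, 24 mm disc, on the clamp's ram: moves level along jig x, 62 mm above the table. Origin at the centre of its pressing face, which looks to jig -x, at the start 17 to 31 mm clear of a tin that is fully home. Handle down drives it to -x: it shoves a tin that stands loosely before the V into it, then its spring gives up to 7 mm and holds with some 60 to 100 N when locked
- handle: red lever of the clamp; origin on its hinge at handle_pivot, y along the hinge. Red grip from 55 to 150 mm from the hinge, 26 mm wide, 18 mm thick. Starts slanting up 33 to 77 degrees, pointing away from the V, and stays where left. Pushing its upper side down in an arc closes the clamp. More than 35 N on it counts as damage (a grip would exceed that: push only)
- handle_pivot (a point): hinge axis of the red handle (level, along jig y), at jig x = +75 mm, y = 0, 62 mm above the table. The grip is set at another angle on its crank each time, so the over-center point lies anywhere from 11 degrees below to 22 above level: not known beforehand, it must be felt. Let go before it, the handle springs back; past it, it stays
- handle_end (a point): middle of the handle's free end, on its centre line, 150 mm from handle_pivot. Pushed 120 mm from the pivot the handle takes 1 to 3 N until the tin is home, some 23 degrees before the over-center point; then 7 to 11 N at most, falling to nothing at that point; past it, it snaps on by itself 5 degrees to a rubber stop (5 N per mm there)
- cup: white ceramic mug, 80 mm in diameter, 60 mm high, a bystander. Origin at the centre of its underside
- tamper: steel coffee tamper with a dark wooden knob, 58 mm in diameter, 88 mm high, a bystander. Origin at the centre of its underside
There are look-alikes about, which are no part of the job. What is shaped like the red_tin but pink or white is not meant.

How it is judged:
By the outcome, as a careful person would: the job done as asked, in the order asked, and still so for the second after the job is handed in, with the robot touching nothing.
It also fails if it takes over 72 s, if anything falls off the work surface, if the arm or the gripper's body presses on something with over 40 N, if the wrist force passes 120 N, or if a joint passes its speed limit or range.

## Working session

There is one attempt and no reset: what is moved stays moved. The work goes in short steps, Python scripts to look and compute and a tool call to move; the robot and the scene stay as the last step left them, time stands still between calls to the robot, and variables do not carry over. Pictures are saved under pics/ and viewed, about 8 in all and at most 12, crops included, and the job is handed in when it is done.

Besides the shell and the picture viewer there is one more tool, called after "Emit:" as name(argument=value, ...) on one line, values as JSON. apply_moves: Moves the arm, as the interface text tells. Its arguments: {"type":"object","properties":{"motion":{"type":"array"},"squeeze":{"type":"number"}},"required":["motion"]}

```bash
mkdir -p pics; cat > h.py <<'E'
import numpy as np, cv2
from rig import telemetry, get_image, camera_params, close_job, env
def cam(n):
    p=camera_params(n); R=cv2.Rodrigues(np.array(p['rvec'],float))[0]; return p,R,np.array(p['tvec'],float).ravel()
def cloud(n):
    im,d=get_image(n); p,R,t=cam(n)
    v,u=np.mgrid[:384,:512]
    P=np.stack([(u-p['cx'])/p['fx']*d,(v-p['cy'])/p['fy']*d,d],-1)
    return im,d,(P-t)@R
def save(im,f,s=1): cv2.imwrite(f,cv2.resize(im[...,::-1],None,fx=s,fy=s,interpolation=cv2.INTER_CUBIC))
E
python3 - <<'E'
from h import *
for n in('side','top'):
    im,d,W=cloud(n); np.savez(''+n+'0.npz',im=im,d=d,W=W); save(im,f'pics/{n}0.png',1.5); p,R,t=cam(n); print(n,-R.T@t,R[2])
s=telemetry.observe(); print(s)
E
```

```text
side [0.52984964 0.74377167 0.54114996] [ 0.03723776 -0.80887483 -0.58680052]
top [0.45062954 0.11177483 1.16289504] [ 0.10126116 -0.0230827  -0.99459206]
{'time_s': 0.1, 'q': array([ 6.20331802e+01,  2.18384548e+01,  7.43792438e+01, -2.22555694e-04,
        8.38584671e+01, -1.23352094e+01]), 'qvel': array([ 0.07755458, -0.05119509, -0.16590701,  0.05117684, -0.08109942,
        0.09445904]), 'joint_efforts': array([ 2.56154126e-03, -4.49225700e+01, -2.31657100e+01, -2.56361272e-04,
        3.70760390e-03, -2.34147780e-05]), 'position': array([0.14808112, 0.52944193, 0.24776796]), 'tool_rot': array([[-9.63014081e-01,  2.69450357e-01, -6.19997494e-04],
       [ 2.69450925e-01,  9.63013404e-01, -1.17591181e-03],
       [ 2.80216039e-04, -1.29947853e-03, -9.99999116e-01]]), 'ft_force': array([ 0.31463782,  0.26926563, -0.14137117]), 'wrist_torque': array([-0.01260212,  0.009483  , -0.02421545]), 'grip_width': 0.08497570069019421}
```

View pics/side0.png

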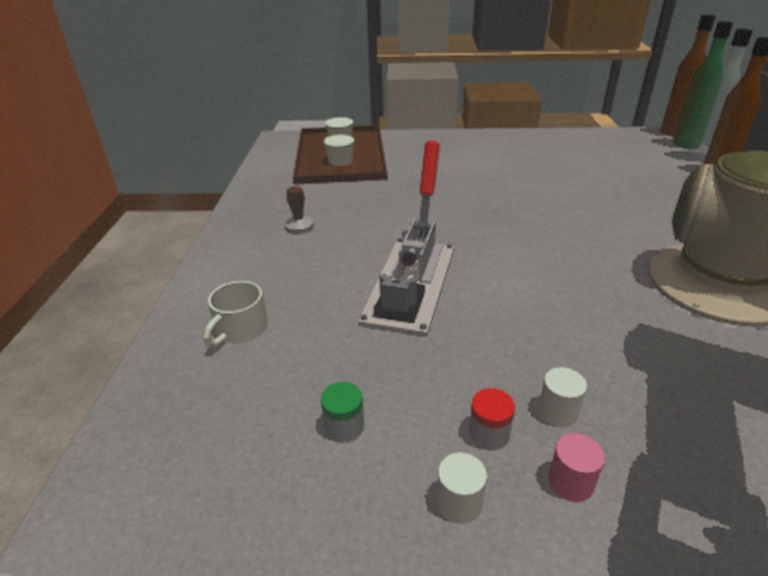

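View pics/top0.png

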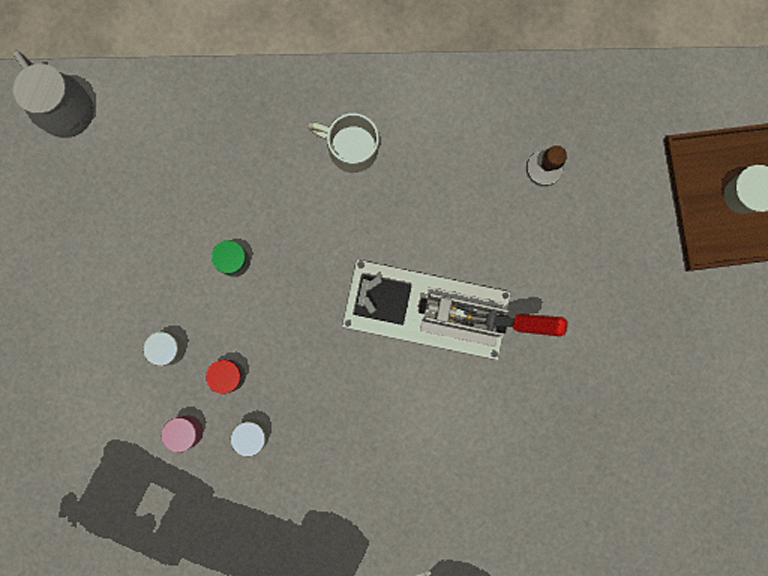

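Side view: the red tin is at about (492,418), the green tin at (342,410) and the jig at (408,285). Top view: the red tin is at (224,376), with pink and white look-alikes around it. The plate's corners are (359,261), (509,293), (496,358) and (344,326), and the handle points right and up.

```bash
python3 - <<'E'
from h import *
import scipy.optimize as so
def ld(n): z=np.load(n+'0.npz'); return z['im'].astype(int),z['d'],z['W']
im,d,W=ld('top'); p,R,t=cam('top')
# table height check
print('table z',np.median(W[200:300,200:230,2]))
r,g,b=im[...,0],im[...,1],im[...,2]
v,u=np.mgrid[:384,:512]
red=(r>130)&(g<70)&(b<70)
for n,(a,c) in {'red':(149,251)}.items():
    m=red&(np.hypot(u-a,v-c)<20); q=W[m]; top=q[np.abs(q[:,2]-np.median(q[:,2]))<.006]
    (cc,rr)=cv2.minEnclosingCircle(top[:,:2].astype(np.float32)); print(n,m.sum(),np.median(q[:,2]),top[:,:2].mean(0),cc,rr)
for n,(a,c) in {'green':(152,171),'white1':(107,232),'pink':(119,290),'white2':(165,292)}.items():
    m=np.hypot(u-a,v-c)<6; print(n,np.median(W[m],0))
# plate
def px2w(uv,z):
    c=-R.T@t; ray=R.T@np.array([(uv[0]-p['cx'])/p['fx'],(uv[1]-p['cy'])/p['fy'],1]); return c+ray*(z-c[2])/ray[2]
C=np.array([px2w(np.array(k)/1.5,.012)[:2] for k in [(359,261),(509,293),(496,358),(344,326)]])
print('corners',C, np.linalg.norm(np.diff(C,axis=0),axis=1))
m=(W[...,2]>.007)&(W[...,2]<.017)&(u>215)&(u<350)&(v>165)&(v<245)
rect=cv2.minAreaRect(W[m][:,:2].astype(np.float32)); print(rect, m.sum())
bp=cv2.boxPoints(rect);print(bp)
# handle
m=red&(u>320)&(u<400)&(v>190)&(v<240); q=W[m]; print('handle top',m.sum(),q.min(0),q.max(0))
im2,d2,W2=ld('side'); r,g,b=im2[...,0],im2[...,1],im2[...,2]
m=(r>120)&(g<70)&(b<70)&(v<135)&(u>270)&(u<300); q2=W2[m]; print('handle side',m.sum(),q2.min(0),q2.max(0))
np.savez('hd.npz',a=q,b=q2)
E
```

```text
table z -0.0004938406975203405
red 384 0.05576539036400417 [0.42713998 0.31820739] (0.42720484733581543, 0.31854695081710815) 0.02471046894788742
green [0.60665125 0.30893262 0.05579024]
white1 [0.47126925 0.4103223  0.0562526 ]
pink [0.34269378 0.38323763 0.05571308]
white2 [0.3355055  0.28188105 0.05572514]
corners [[ 0.60078747  0.11098335]
 [ 0.54435427 -0.12433227]
 [ 0.44297483 -0.09938732]
 [ 0.49893485  0.13685728]] [0.24198792 0.10440326 0.24278187]
((0.5023044347763062, 0.012079373002052307), (0.2499629110097885, 0.152519091963768), 76.6319351196289) 2841
[[ 0.3992147  -0.09188406]
 [ 0.54760134 -0.12714733]
 [ 0.6053941   0.11604281]
 [ 0.45700753  0.15130608]]
handle top 177 [ 0.47290125 -0.16160907  0.11874634] [ 0.49903007 -0.10720353  0.19693348]
handle side 295 [ 0.47007406 -0.65971546 -0.00112352] [0.52984964 0.74377167 0.54114996]
```

```bash
python3 - <<'E'
from h import *
z=np.load('top0.npz'); im,d,W=z['im'].astype(int),z['d'],z['W']
a=np.radians(-103.37); ex=np.array([np.cos(a),np.sin(a)]); ey=np.array([-ex[1],ex[0]])
c0=np.array([.5218,.006])
L=np.stack([(W[...,:2]-c0)@ex,(W[...,:2]-c0)@ey],-1)
m=(abs(W[...,2]-.0115)<.003)&(abs(L[...,0])<.14)&(abs(L[...,1])<.07)
for s0 in(-.1,-.06,.0,.06,.1):
    k=m&(abs(L[...,0]-s0)<.012); print('y edges at',s0,np.percentile(L[k][:,1],[0.5,99.5]),k.sum())
for s0 in(-.045,-.03,.03,.045):
    k=m&(abs(L[...,1]-s0)<.006); print('x edges at',s0,np.percentile(L[k][:,0],[0.5,99.5]))
# V block / pedestal
k=(abs(W[...,2]-.03)<.003)&(abs(L[...,0])<.14)&(abs(L[...,1])<.07); print('ped',np.percentile(L[k],[1,99],0))
k=(abs(W[...,2]-.075)<.003)&(abs(L[...,0])<.14)&(abs(L[...,1])<.07)&(L[...,0]<-.05); print('V',np.percentile(L[k],[1,99],0) if k.any() else 0)
h=np.load('hd.npz'); q=np.vstack([h['a'],h['b']]); q=q[(q[:,2]>.08)&(q[:,2]<.3)&(q[:,1]<0)&(q[:,1]>-.25)]
hx=(q[:,:2]-c0)@ex+(-.020)-.075; hy=(q[:,:2]-c0)@ey; hz=q[:,2]-.062
ang=np.degrees(np.arctan2(hz,hx)); rr=np.hypot(hx,hz)
for lo in range(50,160,15):
    k=(rr*1e3>lo)&(rr*1e3<lo+15)
    if k.sum()>3: print(lo,k.sum(),np.percentile(ang[k],[5,50,95]).round(1),hy[k].mean().round(4))
print(rr.max())
E
```

```text
y edges at -0.1 [-0.05399535  0.05503092] 155
y edges at -0.06 [-0.05407139  0.05535359] 151
y edges at 0.0 [-0.05381402  0.05422614] 231
y edges at 0.06 [-0.05362721  0.05526787] 195
y edges at 0.1 [-0.05402714  0.05508343] 204
x edges at -0.045 [-0.12479234  0.12151822]
x edges at -0.03 [-0.12554908  0.1220826 ]
x edges at 0.03 [-0.12467686  0.1224949 ]
x edges at 0.045 [-0.12530757  0.12184294]
ped [[-0.11273704 -0.03091498]
 [ 0.07287574  0.03193473]]
V [[-0.1086417  -0.02446867]
 [-0.08261384  0.0271598 ]]
50 17 [65.2 68.7 70. ] -0.0029
65 60 [65.2 67.3 70.6] -0.0014
80 65 [63.7 66.2 67.7] -0.0023
95 69 [63.6 65.5 66.9] -0.0019
110 74 [63.2 64.7 66. ] -0.0019
125 77 [62.8 64.1 65.2] -0.0014
140 108 [59.1 62.6 64.5] -0.0004
0.1513946418567195
```

Emit:
apply_moves(motion=[{"tx":-2.5,"ty":-1,"tz":0.5,"turn":6,"jaw":1},{"tx":-5.5,"ty":-2.2,"tz":1,"turn":12,"jaw":1},{"tx":-9,"ty":-3.5,"tz":2,"turn":18,"jaw":1},{"tx":-12.5,"ty":-5,"tz":3,"turn":24,"jaw":1},{"tx":-16,"ty":-6.3,"tz":4,"turn":30,"jaw":1}])

```text
time_s: 0.52
position: [0.286, 0.4242, 0.2072]
tool_rot: [[-0.696, 0.718, -0.001], [0.718, 0.696, -0.001], [-0.0, -0.002, -1.0]]
ft_force: [1.1, 0.2, 0.6]
grip_width: 0.0855
```

```bash
cat >> h.py <<'E'
A=np.radians(-103.37); ex=np.array([np.cos(A),np.sin(A)]); ey=np.array([-ex[1],ex[0]])
O=np.array([.5218,.006])+.0185*ex+.0005*ey   # jig origin: L=jig+.0185
def jw(x,y,z): return np.array([*(O+x*ex+y*ey),z])
def go(P,yvec=None,s=None):
    s=s or telemetry.observe(); R=s['tool_rot']; d=R.T@(np.array(P)-s['position'])
    tn=0
    if yvec is not None:
        v=R.T@np.array([*yvec,0]); tn=np.degrees(np.arctan2(-v[0],v[1])); tn=(tn+90)%180-90
    print('t',round(s['time_s'],2),'pos',s['position'].round(4),'SHIFT cm',(d*100).round(2),'turn',round(tn,1),'F',s['ft_force'].round(1),'w',round(s['grip_width'],4),'q',s['q'].round(0))
E
python3 - <<'E'
from h import *
print('seat',jw(-.085,0,.03)); go([.427,.3185,.17],ey)
E
```

```text
seat [0.53766381 0.07058204 0.03      ]
t 0.52 pos [0.286  0.4242 0.2072] SHIFT cm [-17.41   2.78   3.73] turn 57.5 F [1.1 0.2 0.6] w 0.0855 q [43. 20. 84. -0. 76. -1.]
```

Emit:
apply_moves(motion=[{"tx":-3.5,"ty":0.6,"tz":0.8,"turn":7,"jaw":1},{"tx":-7,"ty":1.2,"tz":1.6,"turn":14,"jaw":1},{"tx":-10.5,"ty":1.8,"tz":2.4,"turn":21,"jaw":1},{"tx":-14,"ty":2.3,"tz":3.2,"turn":28,"jaw":1},{"tx":-17.4,"ty":2.8,"tz":3.7,"turn":35,"jaw":1}])

```text
time_s: 0.93
position: [0.4281, 0.3172, 0.1692]
tool_rot: [[-0.152, 0.988, -0.002], [0.988, 0.152, -0.002], [-0.002, -0.003, -1.0]]
ft_force: [0.1, 0.8, -0.1]
grip_width: 0.0854
```

Emit:
apply_moves(motion=[{"turn":6,"jaw":1},{"turn":12,"jaw":1},{"turn":18,"jaw":1},{"turn":22.5,"jaw":1},{"turn":22.5,"jaw":1}])

```text
invalid input
```

```bash
python3 - <<'E'
from h import *
go([.427,.3185,.033],ey)
im,d,W=cloud('side'); save(im[200:384,200:420],'pics/s1.png',3)
E
```

```text
t 0.93 pos [0.4281 0.3172 0.1692] SHIFT cm [ 0.17 -0.05 13.62] turn 22.1 F [ 0.1  0.8 -0.1] w 0.0854 q [24. 24. 84. -0. 72. 15.]
```

View pics/s1.png

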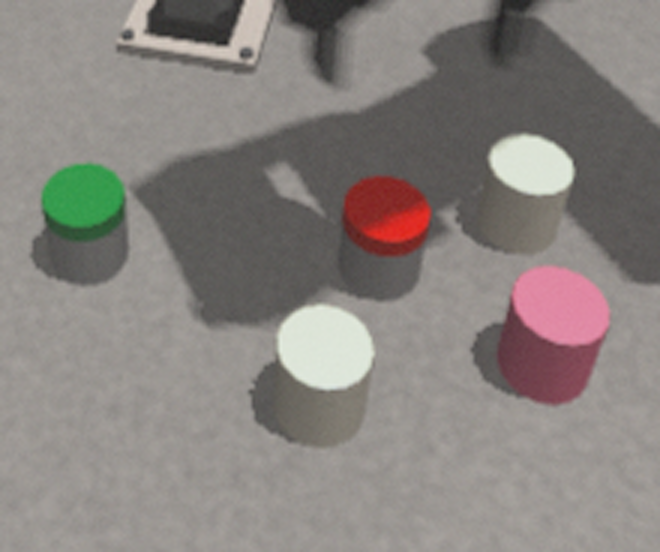

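Emit:
apply_moves(motion=[{"tx":0.2,"ty":0,"tz":2,"turn":6,"jaw":1},{"tx":0.2,"ty":0,"tz":4,"turn":12,"jaw":1},{"tx":0.2,"ty":0,"tz":6,"turn":18,"jaw":1},{"tx":0.2,"ty":0,"tz":8,"turn":22,"jaw":1},{"tx":0.2,"ty":0,"tz":8,"turn":22,"jaw":1}])

```text
time_s: 1.4
position: [0.4304, 0.315, 0.0851]
tool_rot: [[0.243, 0.97, -0.007], [0.97, -0.243, -0.006], [-0.008, -0.005, -1.0]]
ft_force: [-0.7, -0.5, -0.9]
grip_width: 0.0853
```

```bash
python3 - <<'E'
from h import *
go([.427,.3185,.033],ey)
E
```

```text
t 1.4 pos [0.4304 0.315  0.0851] SHIFT cm [ 0.3  -0.39  5.21] turn -0.7 F [-0.7 -0.5 -0.9] w 0.0853 q [24. 31. 90. -0. 60. 38.]
```

Emit:
apply_moves(motion=[{"tx":0.3,"ty":-0.4,"tz":0.5,"turn":-0.7,"jaw":1},{"tx":0.3,"ty":-0.4,"tz":1.5,"turn":-0.7,"jaw":1},{"tx":0.3,"ty":-0.4,"tz":3,"turn":-0.7,"jaw":1},{"tx":0.3,"ty":-0.4,"tz":4.5,"turn":-0.7,"jaw":1},{"tx":0.3,"ty":-0.4,"tz":5.2,"turn":-0.7,"jaw":1}])

```text
time_s: 1.82
position: [0.4264, 0.3186, 0.032]
tool_rot: [[0.229, 0.973, -0.008], [0.973, -0.229, -0.007], [-0.008, -0.006, -1.0]]
ft_force: [0.4, -0.4, 0.1]
grip_width: 0.0851
```

```bash
python3 - <<'E'
from h import *
go([.427,.3185,.033],ey)
print(telemetry.observe()['tool_rot'][:,2])
E
```

```text
t 1.82 pos [0.4264 0.3186 0.032 ] SHIFT cm [ 0.01  0.06 -0.1 ] turn 0.1 F [ 0.4 -0.4  0.1] w 0.0851 q [24. 35. 93. -0. 53. 37.]
[-0.00806094 -0.00682464 -0.99994422]
```

Emit:
apply_moves(motion=[{"tx":0,"ty":0,"tz":0,"turn":0,"jaw":-1},{"tx":0,"ty":0,"tz":0,"turn":0,"jaw":-1},{"tx":0,"ty":0,"tz":0,"turn":0,"jaw":-1},{"tx":0,"ty":0,"tz":0,"turn":0,"jaw":-1},{"tx":0,"ty":0,"tz":0,"turn":0,"jaw":-1}], squeeze=35)

```text
time_s: 2.23
position: [0.4268, 0.3189, 0.033]
tool_rot: [[0.229, 0.974, -0.006], [0.974, -0.229, -0.006], [-0.007, -0.005, -1.0]]
ft_force: [-0.2, 1.3, 5.1]
grip_width: 0.0492
```

Emit:
apply_moves(motion=[{"tx":0,"ty":0,"tz":0,"turn":0,"jaw":-1},{"tx":0,"ty":0,"tz":0,"turn":0,"jaw":-1},{"tx":0,"ty":0,"tz":0,"turn":0,"jaw":-1},{"tx":0,"ty":0,"tz":0,"turn":0,"jaw":-1},{"tx":0,"ty":0,"tz":0,"turn":0,"jaw":-1}])

```text
time_s: 2.65
position: [0.4268, 0.3188, 0.033]
tool_rot: [[0.229, 0.974, -0.006], [0.974, -0.229, -0.006], [-0.007, -0.005, -1.0]]
ft_force: [-0.5, 0.5, 1.0]
grip_width: 0.049
```

Emit:
apply_moves(motion=[{"tx":0,"ty":0,"tz":-1,"turn":0,"jaw":-1},{"tx":0,"ty":0,"tz":-3,"turn":0,"jaw":-1},{"tx":0,"ty":0,"tz":-6,"turn":0,"jaw":-1},{"tx":0,"ty":0,"tz":-9,"turn":0,"jaw":-1},{"tx":0,"ty":0,"tz":-11,"turn":0,"jaw":-1}])

```text
time_s: 3.07
position: [0.4279, 0.3197, 0.1462]
tool_rot: [[0.229, 0.974, -0.004], [0.974, -0.229, -0.005], [-0.006, -0.003, -1.0]]
ft_force: [0.5, 0.5, -1.9]
grip_width: 0.0492
```

```bash
python3 - <<'E'
from h import *
go(jw(-.080,0,.13),ey)
E
```

```text
t 3.07 pos [0.4279 0.3197 0.1462] SHIFT cm [-22.23  16.38   1.71] turn 0.2 F [ 0.5  0.5 -1.9] w 0.0492 q [24. 26. 86. -0. 68. 37.]
```

Emit:
apply_moves(motion=[{"tx":-2,"ty":1.5,"tz":0,"turn":0,"jaw":-1},{"tx":-5,"ty":3.7,"tz":0,"turn":0,"jaw":-1},{"tx":-8,"ty":6,"tz":0,"turn":0,"jaw":-1},{"tx":-11,"ty":8.2,"tz":0,"turn":0,"jaw":-1},{"tx":-13,"ty":9.7,"tz":0,"turn":0,"jaw":-1}])

```text
time_s: 3.48
position: [0.4935, 0.1683, 0.1474]
tool_rot: [[0.23, 0.973, -0.003], [0.973, -0.23, -0.005], [-0.006, -0.002, -1.0]]
ft_force: [1.1, 0.6, -1.2]
grip_width: 0.0493
```

Emit:
apply_moves(motion=[{"tx":-2.2,"ty":1.6,"tz":0,"turn":0,"jaw":-1},{"tx":-4.5,"ty":3.3,"tz":0,"turn":0,"jaw":-1},{"tx":-7,"ty":5.2,"tz":0,"turn":0,"jaw":-1},{"tx":-8.7,"ty":6.3,"tz":0,"turn":0,"jaw":-1},{"tx":-9,"ty":6.5,"tz":0,"turn":0,"jaw":-1}])

```text
time_s: 3.9
position: [0.5372, 0.0628, 0.1483]
tool_rot: [[0.233, 0.973, -0.002], [0.972, -0.233, -0.006], [-0.006, -0.001, -1.0]]
ft_force: [-0.1, -0.8, -1.6]
grip_width: 0.0491
```

```bash
python3 - <<'E'
from h import *
go(jw(-.080,0,.085),ey)
print(telemetry.observe()['tool_rot'][:,2])
E
```

```text
t 3.9 pos [0.5372 0.0628 0.1483] SHIFT cm [ 0.31 -0.13  6.33] turn -0.1 F [-0.1 -0.8 -1.6] w 0.0491 q [-6. 26. 85. -0. 69.  8.]
[-0.00216684 -0.0059851  -0.99997974]
```

Emit:
apply_moves(motion=[{"tx":0.1,"ty":0,"tz":1,"turn":0,"jaw":-1},{"tx":0.3,"ty":-0.1,"tz":2.5,"turn":0,"jaw":-1},{"tx":0.3,"ty":-0.1,"tz":4,"turn":0,"jaw":-1},{"tx":0.3,"ty":-0.1,"tz":5.5,"turn":0,"jaw":-1},{"tx":0.3,"ty":-0.1,"tz":6,"turn":0,"jaw":-1}])

```text
time_s: 4.32
position: [0.5351, 0.0669, 0.0861]
tool_rot: [[0.232, 0.973, -0.006], [0.973, -0.232, -0.005], [-0.007, -0.005, -1.0]]
ft_force: [-0.8, 1.0, -1.1]
grip_width: 0.0497
```

```bash
python3 - <<'E'
from h import *
go(jw(-.080,0,.065),ey)
im,d,W=cloud('side'); save(im[110:250,210:350],'pics/s2.png',4)
E
```

```text
t 4.32 pos [0.5351 0.0669 0.0861] SHIFT cm [-0.07  0.17  2.11] turn -0.0 F [-0.8  1.  -1.1] w 0.0497 q [-5. 31. 89. -0. 60.  8.]
```

View pics/s2.png

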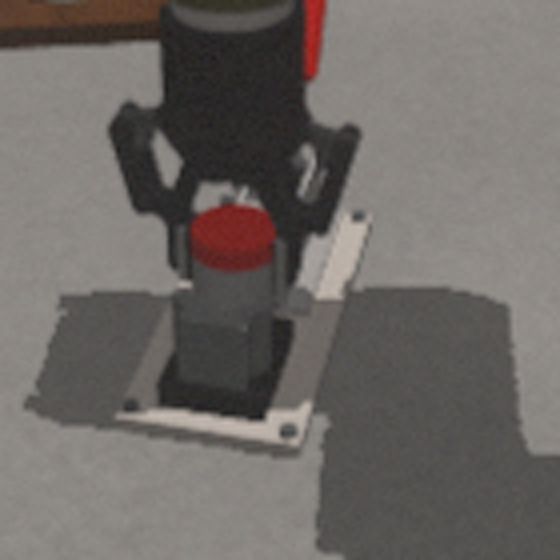

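The tin is held upright over the pedestal, centred in front of the V, at about (232,240) in the crop. I'm lowering it gently.

Emit:
apply_moves(motion=[{"tx":-0.1,"ty":0.15,"tz":0.6,"turn":0,"jaw":-1},{"tx":-0.1,"ty":0.15,"tz":1.2,"turn":0,"jaw":-1},{"tx":-0.1,"ty":0.15,"tz":1.7,"turn":0,"jaw":-1},{"tx":-0.1,"ty":0.15,"tz":2.0,"turn":0,"jaw":-1},{"tx":-0.1,"ty":0.15,"tz":2.0,"turn":0,"jaw":-1}])

```text
time_s: 4.78
position: [0.5362, 0.0653, 0.0657]
tool_rot: [[0.232, 0.973, -0.007], [0.973, -0.232, -0.005], [-0.007, -0.006, -1.0]]
ft_force: [-0.3, 0.1, -2.8]
grip_width: 0.0492
```

```bash
python3 - <<'E'
from h import *
go(jw(-.080,0,.063),ey)
print(telemetry.observe()['tool_rot'][:,2])
E
```

```text
t 4.78 pos [0.5362 0.0653 0.0657] SHIFT cm [0.05 0.03 0.27] turn -0.0 F [-0.3  0.1 -2.8] w 0.0492 q [-5. 33. 90. -0. 58.  8.]
[-0.00713253 -0.00537404 -0.99996012]
```

Emit:
apply_moves(motion=[{"tx":0,"ty":0,"tz":0.1,"turn":0,"jaw":-1},{"tx":0,"ty":0,"tz":0.2,"turn":0,"jaw":-1},{"tx":0,"ty":0,"tz":0.25,"turn":0,"jaw":-1},{"tx":0,"ty":0,"tz":0.25,"turn":0,"jaw":-1}])

```text
time_s: 5.12
position: [0.5362, 0.0653, 0.0633]
tool_rot: [[0.232, 0.973, -0.007], [0.973, -0.232, -0.005], [-0.007, -0.005, -1.0]]
ft_force: [0.1, -0.6, -2.2]
grip_width: 0.0492
```

Emit:
apply_moves(motion=[{"tx":0,"ty":0,"tz":0.05,"turn":0,"jaw":-1},{"tx":0,"ty":0,"tz":0.1,"turn":0,"jaw":-1},{"tx":0,"ty":0,"tz":0.1,"turn":0,"jaw":-1}])

```text
time_s: 5.37
position: [0.5363, 0.0653, 0.063]
tool_rot: [[0.232, 0.973, -0.006], [0.973, -0.232, -0.006], [-0.007, -0.005, -1.0]]
ft_force: [-3.0, -0.2, 5.7]
grip_width: 0.0493
```

Contact felt, so I'm releasing slowly. The fingers swing back as they open.

Emit:
apply_moves(motion=[{"tx":0,"ty":0,"tz":0,"turn":0,"jaw":0.3},{"tx":0,"ty":0,"tz":0,"turn":0,"jaw":0.5},{"tx":0,"ty":0,"tz":0,"turn":0,"jaw":0.7},{"tx":0,"ty":0,"tz":0,"turn":0,"jaw":1},{"tx":0,"ty":0,"tz":0,"turn":0,"jaw":1}])

```text
time_s: 5.78
position: [0.5363, 0.0653, 0.063]
tool_rot: [[0.232, 0.973, -0.006], [0.973, -0.232, -0.006], [-0.007, -0.005, -1.0]]
ft_force: [0.3, 0.0, -0.4]
grip_width: 0.0855
```

Emit:
apply_moves(motion=[{"tx":0,"ty":0,"tz":-0.5,"turn":0,"jaw":1},{"tx":0,"ty":0,"tz":-2,"turn":0,"jaw":1},{"tx":0,"ty":0,"tz":-5,"turn":0,"jaw":1},{"tx":0,"ty":0,"tz":-9,"turn":0,"jaw":1},{"tx":0,"ty":0,"tz":-13,"turn":0,"jaw":1}])

```text
time_s: 6.2
position: [0.5365, 0.0661, 0.1945]
tool_rot: [[0.232, 0.973, -0.008], [0.973, -0.232, -0.005], [-0.007, -0.006, -1.0]]
ft_force: [1.0, -0.3, 0.2]
grip_width: 0.0852
```

```bash
python3 - <<'E'
from h import *
go(jw(.075+.05,0,.24),ex)
im,d,W=cloud('side'); save(im[80:250,200:370],'pics/s3.png',3.5)
v,u=np.mgrid[:384,:512]
r,g,b=[im[...,i].astype(int) for i in range(3)]
red=(r>100)&(g<60)&(b<60)&(W[...,2]>.06)&(W[...,1]<.2)&(W[...,1]>-.25)
q=W[red]; J=np.c_[(q[:,:2]-O)@ex,(q[:,:2]-O)@ey,q[:,2]]
t=J[J[:,0]<0]; k=t[t[:,2]>.082]; print('tin lid top',len(t),k.mean(0),cv2.minEnclosingCircle(k[:,:2].astype(np.float32)) , t.max(0))
h=J[J[:,0]>.07]; print('handle',h.min(0),h.max(0))
E
```

```text
t 6.2 pos [0.5365 0.0661 0.1945] SHIFT cm [-2.057e+01 -1.000e-02 -4.410e+00] turn 90.0 F [ 1.  -0.3  0.2] w 0.0852 q [-5. 24. 81. -0. 76.  8.]
tin lid top 221 [-0.0804369  -0.00493414  0.1021173 ] ((-0.0786701887845993, -0.012019786052405834), 0.034352466464042664) [-0.02366151  0.02208314  0.26342179]
handle [ 0.09623102 -0.01181599  0.11727834] [0.13975132 0.01153829 0.19296794]
```

View pics/s3.png

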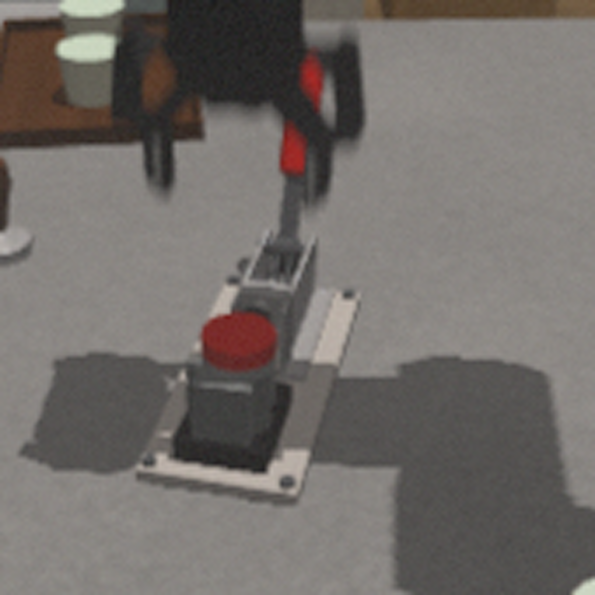

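The tin stands upright on the pedestal before the V, lid at about (240,340) in the crop, and the gripper is clear of it. Next I shut the fingers and go to the handle's upper side.

Emit:
apply_moves(motion=[{"tx":-2,"ty":0,"tz":-0.2,"turn":0,"jaw":-1},{"tx":-5,"ty":0,"tz":-0.5,"turn":0,"jaw":-1},{"tx":-8.5,"ty":0,"tz":-0.5,"turn":0,"jaw":-1},{"tx":-11,"ty":0,"tz":-0.5,"turn":0,"jaw":-1},{"tx":-13,"ty":0,"tz":-0.5,"turn":0,"jaw":-1}], squeeze=30)

```text
time_s: 6.67
position: [0.5088, -0.0622, 0.2088]
tool_rot: [[0.233, 0.973, 0.007], [0.973, -0.233, -0.007], [-0.005, 0.008, -1.0]]
ft_force: [-0.1, 0.6, -0.5]
grip_width: 0.0256
```

```bash
cat >> h.py <<'E'
def tgt(th,r=.12,w=.011):
    c,s=np.cos(np.radians(th)),np.sin(np.radians(th))
    k=w*np.clip(th/20,-1,1)
    return jw(.075+r*c-.009*s-k,0,.062+r*s+.009*c+env.tip_extent)
def plan(ths,**kw):
    for th in ths: print(th,end=' '); go(tgt(th,**kw),ey)
E
python3 - <<'E'
from h import *
plan([70])
im,d,W=cloud('side'); save(im[60:230,210:380],'pics/s4.png',3.5)
E
```

```text
70 t 6.67 pos [ 0.5088 -0.0622  0.2088] SHIFT cm [-4.56 -0.27  1.42] turn -0.1 F [-0.1  0.6 -0.5] w 0.0256 q [-20.  20.  84.  -0.  75.  -7.]
```

View pics/s4.png

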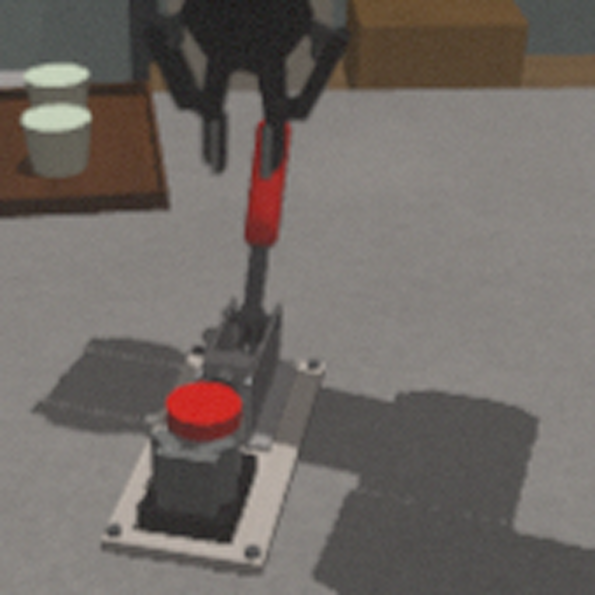

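The tin still stands well, lid at about (205,405). The fingers are nearly shut above the clamp's hinge, in front of the handle at about (270,180).

Emit:
apply_moves(motion=[{"tx":-0.5,"ty":-0.1,"tz":0,"turn":0,"jaw":-1},{"tx":-1,"ty":-0.3,"tz":0.4,"turn":0,"jaw":-1},{"tx":-2,"ty":-0.3,"tz":0.8,"turn":0,"jaw":-1},{"tx":-3,"ty":-0.3,"tz":1.2,"turn":0,"jaw":-1},{"tx":-3.5,"ty":-0.3,"tz":1.4,"turn":0,"jaw":-1}])

```text
time_s: 7.13
position: [0.4972, -0.0988, 0.1941]
tool_rot: [[0.234, 0.972, 0.006], [0.972, -0.234, -0.008], [-0.007, 0.007, -1.0]]
ft_force: [-1.1, -0.2, 0.3]
grip_width: -0.0002
```

```bash
python3 - <<'E'
from h import *
plan([66,62,58,54,50])
E
```

```text
66 t 7.13 pos [ 0.4972 -0.0988  0.1941] SHIFT cm [-1.55  0.03  0.19] turn -0.2 F [-1.1 -0.2  0.3] w -0.0002 q [-24.  20.  87.  -0.  73. -11.]
62 t 7.13 pos [ 0.4972 -0.0988  0.1941] SHIFT cm [-2.32  0.03  0.51] turn -0.2 F [-1.1 -0.2  0.3] w -0.0002 q [-24.  20.  87.  -0.  73. -11.]
58 t 7.13 pos [ 0.4972 -0.0988  0.1941] SHIFT cm [-3.08  0.03  0.88] turn -0.2 F [-1.1 -0.2  0.3] w -0.0002 q [-24.  20.  87.  -0.  73. -11.]
54 t 7.13 pos [ 0.4972 -0.0988  0.1941] SHIFT cm [-3.81  0.02  1.3 ] turn -0.2 F [-1.1 -0.2  0.3] w -0.0002 q [-24.  20.  87.  -0.  73. -11.]
50 t 7.13 pos [ 0.4972 -0.0988  0.1941] SHIFT cm [-4.5   0.02  1.77] turn -0.2 F [-1.1 -0.2  0.3] w -0.0002 q [-24.  20.  87.  -0.  73. -11.]
```

Emit:
apply_moves(motion=[{"tx":-1,"ty":0,"tz":0.1,"turn":0,"jaw":-1},{"tx":-1.6,"ty":0,"tz":0.2,"turn":0,"jaw":-1},{"tx":-2.0,"ty":0,"tz":0.35,"turn":0,"jaw":-1},{"tx":-2.3,"ty":0,"tz":0.5,"turn":0,"jaw":-1},{"tx":-2.7,"ty":0,"tz":0.7,"turn":0,"jaw":-1}])

```text
time_s: 7.55
position: [0.4909, -0.1252, 0.1873]
tool_rot: [[0.234, 0.972, 0.006], [0.972, -0.234, -0.008], [-0.006, 0.008, -1.0]]
ft_force: [1.2, 0.2, 0.4]
grip_width: 0.0
```

Emit:
apply_moves(motion=[{"tx":-0.2,"ty":0,"tz":0.1,"turn":0,"jaw":-1},{"tx":-0.4,"ty":0,"tz":0.2,"turn":0,"jaw":-1},{"tx":-0.6,"ty":0,"tz":0.3,"turn":0,"jaw":-1},{"tx":-0.7,"ty":0,"tz":0.4,"turn":0,"jaw":-1},{"tx":-0.9,"ty":0,"tz":0.5,"turn":0,"jaw":-1}])

```text
time_s: 7.97
position: [0.4889, -0.134, 0.1823]
tool_rot: [[0.234, 0.972, 0.006], [0.972, -0.234, -0.008], [-0.006, 0.008, -1.0]]
ft_force: [0.2, 1.5, 0.5]
grip_width: 0.0002
```

```bash
python3 - <<'E'
from h import *
plan([54,50,46,42,38])
E
```

```text
54 t 7.97 pos [ 0.4889 -0.134   0.1823] SHIFT cm [-0.2   0.01  0.1 ] turn -0.1 F [0.2 1.5 0.5] w 0.0002 q [-29.  21.  88.  -0.  71. -15.]
50 t 7.97 pos [ 0.4889 -0.134   0.1823] SHIFT cm [-0.89  0.01  0.57] turn -0.1 F [0.2 1.5 0.5] w 0.0002 q [-29.  21.  88.  -0.  71. -15.]
46 t 7.97 pos [ 0.4889 -0.134   0.1823] SHIFT cm [-1.55  0.01  1.09] turn -0.1 F [0.2 1.5 0.5] w 0.0002 q [-29.  21.  88.  -0.  71. -15.]
42 t 7.97 pos [ 0.4889 -0.134   0.1823] SHIFT cm [-2.18  0.01  1.65] turn -0.1 F [0.2 1.5 0.5] w 0.0002 q [-29.  21.  88.  -0.  71. -15.]
38 t 7.97 pos [ 0.4889 -0.134   0.1823] SHIFT cm [-2.76  0.    2.26] turn -0.1 F [0.2 1.5 0.5] w 0.0002 q [-29.  21.  88.  -0.  71. -15.]
```

Emit:
apply_moves(motion=[{"tx":-0.4,"ty":0,"tz":0.25,"turn":0,"jaw":-1},{"tx":-0.7,"ty":0,"tz":0.45,"turn":0,"jaw":-1},{"tx":-1.0,"ty":0,"tz":0.7,"turn":0,"jaw":-1},{"tx":-1.3,"ty":0,"tz":0.9,"turn":0,"jaw":-1},{"tx":-1.55,"ty":0,"tz":1.1,"turn":0,"jaw":-1}])

```text
time_s: 8.38
position: [0.4852, -0.1495, 0.1712]
tool_rot: [[0.234, 0.972, 0.006], [0.972, -0.234, -0.008], [-0.006, 0.008, -1.0]]
ft_force: [1.2, 1.3, 2.0]
grip_width: -0.0
```

```bash
python3 - <<'E'
from h import *
plan([44,42,40,38,36])
im,d,W=cloud('side'); save(im[60:230,210:380],'pics/s5.png',3.5)
E
```

```text
44 t 8.38 pos [ 0.4852 -0.1495  0.1712] SHIFT cm [-0.28  0.01  0.24] turn -0.2 F [1.2 1.3 2. ] w -0.0 q [-30.  22.  89.  -0.  69. -17.]
42 t 8.38 pos [ 0.4852 -0.1495  0.1712] SHIFT cm [-0.59  0.01  0.52] turn -0.2 F [1.2 1.3 2. ] w -0.0 q [-30.  22.  89.  -0.  69. -17.]
40 t 8.38 pos [ 0.4852 -0.1495  0.1712] SHIFT cm [-0.88  0.01  0.82] turn -0.2 F [1.2 1.3 2. ] w -0.0 q [-30.  22.  89.  -0.  69. -17.]
38 t 8.38 pos [ 0.4852 -0.1495  0.1712] SHIFT cm [-1.17  0.01  1.13] turn -0.2 F [1.2 1.3 2. ] w -0.0 q [-30.  22.  89.  -0.  69. -17.]
36 t 8.38 pos [ 0.4852 -0.1495  0.1712] SHIFT cm [-1.44  0.    1.45] turn -0.2 F [1.2 1.3 2. ] w -0.0 q [-30.  22.  89.  -0.  69. -17.]
```

View pics/s5.png

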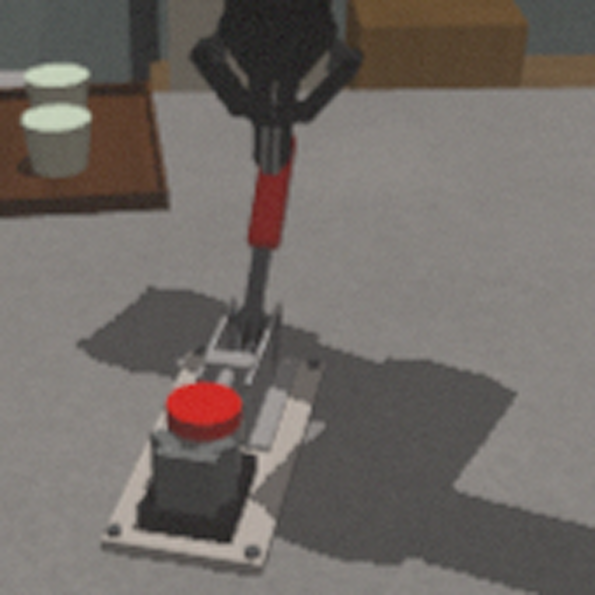

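The shut fingers rest on the grip's upper side at (272,160), and the force is about 2 N. I'm pushing on along the arc.

Emit:
apply_moves(motion=[{"tx":-0.3,"ty":0,"tz":0.25,"turn":0,"jaw":-1},{"tx":-0.6,"ty":0,"tz":0.5,"turn":0,"jaw":-1},{"tx":-0.85,"ty":0,"tz":0.8,"turn":0,"jaw":-1},{"tx":-1.15,"ty":0,"tz":1.1,"turn":0,"jaw":-1},{"tx":-1.4,"ty":0,"tz":1.45,"turn":0,"jaw":-1}])

```text
time_s: 8.85
position: [0.4819, -0.1641, 0.1563]
tool_rot: [[0.234, 0.972, 0.006], [0.972, -0.234, -0.009], [-0.007, 0.008, -1.0]]
ft_force: [-0.2, -0.4, 3.1]
grip_width: -0.0
```

```bash
python3 - <<'E'
from h import *
plan([34,32,30,28,26])
E
```

```text
34 t 8.85 pos [ 0.4819 -0.1641  0.1563] SHIFT cm [-0.23 -0.    0.27] turn -0.2 F [-0.2 -0.4  3.1] w -0.0 q [-32.  23.  90.  -0.  67. -18.]
32 t 8.85 pos [ 0.4819 -0.1641  0.1563] SHIFT cm [-0.48 -0.    0.61] turn -0.2 F [-0.2 -0.4  3.1] w -0.0 q [-32.  23.  90.  -0.  67. -18.]
30 t 8.85 pos [ 0.4819 -0.1641  0.1563] SHIFT cm [-0.72 -0.    0.95] turn -0.2 F [-0.2 -0.4  3.1] w -0.0 q [-32.  23.  90.  -0.  67. -18.]
28 t 8.85 pos [ 0.4819 -0.1641  0.1563] SHIFT cm [-0.95 -0.01  1.31] turn -0.2 F [-0.2 -0.4  3.1] w -0.0 q [-32.  23.  90.  -0.  67. -18.]
26 t 8.85 pos [ 0.4819 -0.1641  0.1563] SHIFT cm [-1.16 -0.01  1.67] turn -0.2 F [-0.2 -0.4  3.1] w -0.0 q [-32.  23.  90.  -0.  67. -18.]
```

Emit:
apply_moves(motion=[{"tx":-0.15,"ty":0,"tz":0.15,"turn":0,"jaw":-1},{"tx":-0.25,"ty":0,"tz":0.3,"turn":0,"jaw":-1},{"tx":-0.4,"ty":0,"tz":0.45,"turn":0,"jaw":-1},{"tx":-0.5,"ty":0,"tz":0.6,"turn":0,"jaw":-1}])

```text
time_s: 9.18
position: [0.4806, -0.1689, 0.1501]
tool_rot: [[0.234, 0.972, 0.005], [0.972, -0.234, -0.008], [-0.007, 0.007, -1.0]]
ft_force: [-1.1, 0.5, 2.7]
grip_width: 0.0005
```

Emit:
apply_moves(motion=[{"tx":-0.1,"ty":0,"tz":0.15,"turn":0,"jaw":-1},{"tx":-0.2,"ty":0,"tz":0.3,"turn":0,"jaw":-1},{"tx":-0.35,"ty":0,"tz":0.5,"turn":0,"jaw":-1},{"tx":-0.45,"ty":0,"tz":0.7,"turn":0,"jaw":-1}])

```text
time_s: 9.52
position: [0.4796, -0.1733, 0.1436]
tool_rot: [[0.234, 0.972, 0.006], [0.972, -0.234, -0.008], [-0.007, 0.008, -1.0]]
ft_force: [-2.2, 3.3, 10.2]
grip_width: 0.0001
```

```bash
python3 - <<'E'
from h import *
plan([28,26,24,22,20,18])
E
```

```text
28 t 9.52 pos [ 0.4796 -0.1733  0.1436] SHIFT cm [0.   0.01 0.03] turn -0.2 F [-2.2  3.3 10.2] w 0.0001 q [-33.  24.  90.  -0.  65. -19.]
26 t 9.52 pos [ 0.4796 -0.1733  0.1436] SHIFT cm [-0.22  0.01  0.39] turn -0.2 F [-2.2  3.3 10.2] w 0.0001 q [-33.  24.  90.  -0.  65. -19.]
24 t 9.52 pos [ 0.4796 -0.1733  0.1436] SHIFT cm [-0.42  0.01  0.76] turn -0.2 F [-2.2  3.3 10.2] w 0.0001 q [-33.  24.  90.  -0.  65. -19.]
22 t 9.52 pos [ 0.4796 -0.1733  0.1436] SHIFT cm [-0.61  0.    1.13] turn -0.2 F [-2.2  3.3 10.2] w 0.0001 q [-33.  24.  90.  -0.  65. -19.]
20 t 9.52 pos [ 0.4796 -0.1733  0.1436] SHIFT cm [-0.78  0.    1.51] turn -0.2 F [-2.2  3.3 10.2] w 0.0001 q [-33.  24.  90.  -0.  65. -19.]
18 t 9.52 pos [ 0.4796 -0.1733  0.1436] SHIFT cm [-1.06 -0.    1.9 ] turn -0.2 F [-2.2  3.3 10.2] w 0.0001 q [-33.  24.  90.  -0.  65. -19.]
```

The force rose at about 30°, so the tin is home there. The over-center point should then lie near 6–8°. I'm going on in small steps.

Emit:
apply_moves(motion=[{"tx":-0.1,"ty":0,"tz":0.15,"turn":0,"jaw":-1},{"tx":-0.15,"ty":0,"tz":0.3,"turn":0,"jaw":-1},{"tx":-0.25,"ty":0,"tz":0.45,"turn":0,"jaw":-1},{"tx":-0.3,"ty":0,"tz":0.55,"turn":0,"jaw":-1}])

```text
time_s: 9.85
position: [0.479, -0.1763, 0.1388]
tool_rot: [[0.234, 0.972, 0.007], [0.972, -0.234, -0.009], [-0.007, 0.009, -1.0]]
ft_force: [-3.3, 3.8, 12.2]
grip_width: -0.0001
```

Emit:
apply_moves(motion=[{"tx":-0.1,"ty":0,"tz":0.15,"turn":0,"jaw":-1},{"tx":-0.15,"ty":0,"tz":0.3,"turn":0,"jaw":-1},{"tx":-0.2,"ty":0,"tz":0.45,"turn":0,"jaw":-1},{"tx":-0.25,"ty":0,"tz":0.55,"turn":0,"jaw":-1}])

```text
time_s: 10.18
position: [0.4784, -0.1789, 0.1342]
tool_rot: [[0.234, 0.972, 0.007], [0.972, -0.233, -0.01], [-0.008, 0.009, -1.0]]
ft_force: [-3.9, 2.9, 12.5]
grip_width: 0.0
```

```bash
python3 - <<'E'
from h import *
plan([20,18,16,14,12,10])
E
```

```text
20 t 10.18 pos [ 0.4784 -0.1789  0.1342] SHIFT cm [-0.22 -0.01  0.57] turn -0.1 F [-3.9  2.9 12.5] w 0.0 q [-34.  24.  91.  -0.  64. -20.]
18 t 10.18 pos [ 0.4784 -0.1789  0.1342] SHIFT cm [-0.5  -0.01  0.96] turn -0.1 F [-3.9  2.9 12.5] w 0.0 q [-34.  24.  91.  -0.  64. -20.]
16 t 10.18 pos [ 0.4784 -0.1789  0.1342] SHIFT cm [-0.76 -0.02  1.35] turn -0.1 F [-3.9  2.9 12.5] w 0.0 q [-34.  24.  91.  -0.  64. -20.]
14 t 10.18 pos [ 0.4784 -0.1789  0.1342] SHIFT cm [-1.   -0.02  1.75] turn -0.1 F [-3.9  2.9 12.5] w 0.0 q [-34.  24.  91.  -0.  64. -20.]
12 t 10.18 pos [ 0.4784 -0.1789  0.1342] SHIFT cm [-1.23 -0.02  2.15] turn -0.1 F [-3.9  2.9 12.5] w 0.0 q [-34.  24.  91.  -0.  64. -20.]
10 t 10.18 pos [ 0.4784 -0.1789  0.1342] SHIFT cm [-1.45 -0.03  2.56] turn -0.1 F [-3.9  2.9 12.5] w 0.0 q [-34.  24.  91.  -0.  64. -20.]
```

Emit:
apply_moves(motion=[{"tx":-0.1,"ty":0,"tz":0.2,"turn":0,"jaw":-1},{"tx":-0.2,"ty":0,"tz":0.4,"turn":0,"jaw":-1},{"tx":-0.3,"ty":0,"tz":0.55,"turn":0,"jaw":-1},{"tx":-0.35,"ty":0,"tz":0.75,"turn":0,"jaw":-1}])

```text
time_s: 10.52
position: [0.4776, -0.1822, 0.1275]
tool_rot: [[0.233, 0.972, 0.008], [0.972, -0.233, -0.01], [-0.008, 0.01, -1.0]]
ft_force: [-3.8, 2.5, 12.4]
grip_width: -0.0001
```

Emit:
apply_moves(motion=[{"tx":-0.1,"ty":0,"tz":0.15,"turn":0,"jaw":-1},{"tx":-0.2,"ty":0,"tz":0.3,"turn":0,"jaw":-1},{"tx":-0.3,"ty":0,"tz":0.45,"turn":0,"jaw":-1},{"tx":-0.35,"ty":0,"tz":0.6,"turn":0,"jaw":-1}])

```text
time_s: 10.85
position: [0.4766, -0.1848, 0.1218]
tool_rot: [[0.233, 0.972, 0.008], [0.972, -0.233, -0.009], [-0.007, 0.009, -1.0]]
ft_force: [-1.2, 6.3, 8.3]
grip_width: 0.0002
```

```bash
python3 - <<'E'
from h import *
plan([14,12,10,8,6,4])
E
```

```text
14 t 10.85 pos [ 0.4766 -0.1848  0.1218] SHIFT cm [-0.39  0.03  0.5 ] turn -0.1 F [-1.2  6.3  8.3] w 0.0002 q [-34.  25.  92.  -0.  62. -21.]
12 t 10.85 pos [ 0.4766 -0.1848  0.1218] SHIFT cm [-0.62  0.03  0.91] turn -0.1 F [-1.2  6.3  8.3] w 0.0002 q [-34.  25.  92.  -0.  62. -21.]
10 t 10.85 pos [ 0.4766 -0.1848  0.1218] SHIFT cm [-0.84  0.02  1.31] turn -0.1 F [-1.2  6.3  8.3] w 0.0002 q [-34.  25.  92.  -0.  62. -21.]
8 t 10.85 pos [ 0.4766 -0.1848  0.1218] SHIFT cm [-1.05  0.02  1.72] turn -0.1 F [-1.2  6.3  8.3] w 0.0002 q [-34.  25.  92.  -0.  62. -21.]
6 t 10.85 pos [ 0.4766 -0.1848  0.1218] SHIFT cm [-1.23  0.02  2.14] turn -0.1 F [-1.2  6.3  8.3] w 0.0002 q [-34.  25.  92.  -0.  62. -21.]
4 t 10.85 pos [ 0.4766 -0.1848  0.1218] SHIFT cm [-1.41  0.01  2.55] turn -0.1 F [-1.2  6.3  8.3] w 0.0002 q [-34.  25.  92.  -0.  62. -21.]
```

Emit:
apply_moves(motion=[{"tx":0,"ty":0,"tz":0.15,"turn":0,"jaw":-1},{"tx":-0.1,"ty":0,"tz":0.3,"turn":0,"jaw":-1},{"tx":-0.15,"ty":0,"tz":0.45,"turn":0,"jaw":-1},{"tx":-0.2,"ty":0,"tz":0.6,"turn":0,"jaw":-1}])

```text
time_s: 11.18
position: [0.476, -0.1867, 0.116]
tool_rot: [[0.233, 0.972, 0.008], [0.972, -0.233, -0.009], [-0.007, 0.009, -1.0]]
ft_force: [-1.9, 1.8, 4.6]
grip_width: 0.0
```

Emit:
apply_moves(motion=[{"tx":0,"ty":0,"tz":0.15,"turn":0,"jaw":-1},{"tx":-0.05,"ty":0,"tz":0.3,"turn":0,"jaw":-1},{"tx":-0.1,"ty":0,"tz":0.45,"turn":0,"jaw":-1}])

```text
time_s: 11.43
position: [0.4757, -0.188, 0.1115]
tool_rot: [[0.233, 0.972, 0.007], [0.972, -0.233, -0.009], [-0.007, 0.009, -1.0]]
ft_force: [-1.8, -0.1, 3.3]
grip_width: 0.0002
```

```bash
python3 - <<'E'
from h import *
plan([10,8,6,4])
E
```

```text
10 t 11.43 pos [ 0.4757 -0.188   0.1115] SHIFT cm [-0.52  0.05  0.28] turn -0.1 F [-1.8 -0.1  3.3] w 0.0002 q [-35.  26.  93.  -0.  60. -21.]
8 t 11.43 pos [ 0.4757 -0.188   0.1115] SHIFT cm [-0.73  0.05  0.69] turn -0.1 F [-1.8 -0.1  3.3] w 0.0002 q [-35.  26.  93.  -0.  60. -21.]
6 t 11.43 pos [ 0.4757 -0.188   0.1115] SHIFT cm [-0.91  0.04  1.11] turn -0.1 F [-1.8 -0.1  3.3] w 0.0002 q [-35.  26.  93.  -0.  60. -21.]
4 t 11.43 pos [ 0.4757 -0.188   0.1115] SHIFT cm [-1.09  0.04  1.52] turn -0.1 F [-1.8 -0.1  3.3] w 0.0002 q [-35.  26.  93.  -0.  60. -21.]
```

Force is down to about 3 N, close to the over-center point. I'm taking 1 mm rows from here.

Emit:
apply_moves(motion=[{"tx":0,"ty":0,"tz":0.1,"turn":0,"jaw":-1},{"tx":-0.05,"ty":0,"tz":0.2,"turn":0,"jaw":-1},{"tx":-0.05,"ty":0,"tz":0.3,"turn":0,"jaw":-1}])

```text
time_s: 11.68
position: [0.4757, -0.1886, 0.1082]
tool_rot: [[0.233, 0.972, 0.007], [0.972, -0.233, -0.009], [-0.007, 0.009, -1.0]]
ft_force: [-0.6, 0.8, 1.0]
grip_width: -0.0005
```

Emit:
apply_moves(motion=[{"tx":0,"ty":0,"tz":0.1,"turn":0,"jaw":-1},{"tx":-0.05,"ty":0,"tz":0.2,"turn":0,"jaw":-1},{"tx":-0.05,"ty":0,"tz":0.2,"turn":0,"jaw":-1}])

```text
time_s: 11.93
position: [0.4755, -0.1891, 0.1059]
tool_rot: [[0.233, 0.972, 0.007], [0.972, -0.233, -0.009], [-0.007, 0.009, -1.0]]
ft_force: [0.8, 0.2, 0.3]
grip_width: 0.0002
```

```bash
python3 - <<'E'
from h import *
plan([8])
im,d,W=cloud('side'); 
r,g,b=[im[...,i].astype(int) for i in range(3)]
red=(r>90)&(g<60)&(b<60)&(W[...,1]<.2)&(W[...,1]>-.3)
q=W[red]; J=np.c_[(q[:,:2]-O)@ex,(q[:,:2]-O)@ey,q[:,2]]; h=J[(J[:,0]>.1)&(J[:,2]<.13)&(abs(J[:,1])<.02)]
print(len(h)); 
if len(h): print(h.min(0),h.max(0), np.polyfit(h[:,0],h[:,2],1))
E
```

```text
8 t 11.93 pos [ 0.4755 -0.1891  0.1059] SHIFT cm [-0.62  0.04  0.13] turn -0.1 F [0.8 0.2 0.3] w 0.0002 q [-35.  27.  93.  -0.  60. -21.]
118
[ 0.12929114 -0.01262201  0.07099295] [0.21067071 0.01192458 0.09258726] [0.13282668 0.05796556]
```

Emit:
apply_moves(motion=[{"tx":0,"ty":0,"tz":0.1,"turn":0,"jaw":-1},{"tx":0,"ty":0,"tz":0.2,"turn":0,"jaw":-1},{"tx":0,"ty":0,"tz":0.2,"turn":0,"jaw":-1}])

```text
time_s: 12.23
position: [0.4755, -0.189, 0.1038]
tool_rot: [[0.233, 0.972, 0.007], [0.972, -0.233, -0.009], [-0.007, 0.009, -1.0]]
ft_force: [0.8, -0.6, 0.1]
grip_width: 0.0001
```

```bash
python3 - <<'E'
from h import *
plan([8])
for k in range(2):
    im,d,W=cloud('side'); 
    r,g,b=[im[...,i].astype(int) for i in range(3)]
    red=(r>90)&(g<60)&(b<60)&(W[...,1]<.2)&(W[...,1]>-.3)
    q=W[red]; J=np.c_[(q[:,:2]-O)@ex,(q[:,:2]-O)@ey,q[:,2]]; h=J[(J[:,0]>.1)&(J[:,2]<.13)&(abs(J[:,1])<.02)]
    print(len(h),h.min(0),h.max(0), np.polyfit(h[:,0],h[:,2],1))
save(im[60:230,210:380],'pics/s6.png',3.5)
E
```

```text
8 t 12.23 pos [ 0.4755 -0.189   0.1038] SHIFT cm [-0.62  0.04 -0.07] turn -0.1 F [ 0.8 -0.6  0.1] w 0.0001 q [-35.  27.  93.  -0.  59. -21.]
116 [ 0.12991136 -0.01275482  0.06725618] [0.2032105  0.01207186 0.09104113] [0.15805475 0.05432744]
112 [ 0.12942361 -0.0130163   0.07111046] [0.20345769 0.01187311 0.09532158] [0.15131142 0.05577042]
```

View pics/s6.png

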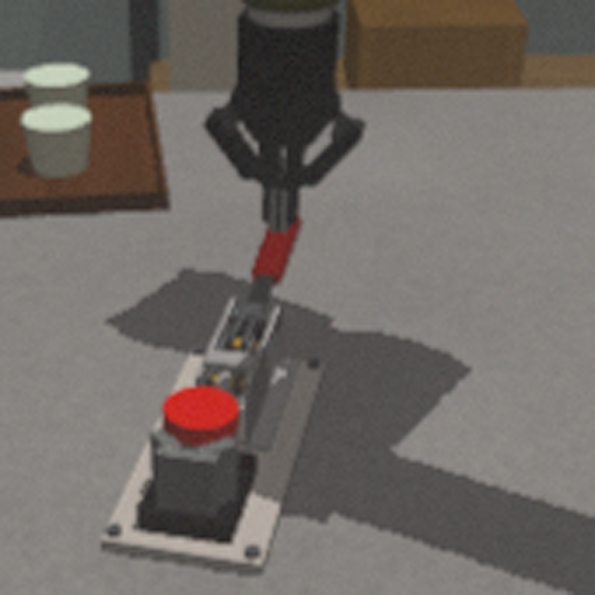

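The tin moved to the V (lid now at about (201,410)), and the handle is low at (277,250). A further 2 mm of travel met no force and the handle did not move, which suggests it snapped on ahead of the fingers. I'll lift off and check.

Emit:
apply_moves(motion=[{"tx":0,"ty":0,"tz":-0.3,"turn":0,"jaw":-1},{"tx":0,"ty":0,"tz":-1,"turn":0,"jaw":-1},{"tx":0,"ty":0,"tz":-3,"turn":0,"jaw":-1},{"tx":0,"ty":0,"tz":-6,"turn":0,"jaw":-1},{"tx":0,"ty":0,"tz":-10,"turn":0,"jaw":-1}])

```text
time_s: 12.75
position: [0.474, -0.1876, 0.2041]
tool_rot: [[0.233, 0.972, 0.004], [0.972, -0.233, -0.006], [-0.005, 0.005, -1.0]]
ft_force: [-0.7, -0.4, -0.9]
grip_width: -0.0
```

```bash
python3 - <<'E'
from h import *
plan([30])
im,d,W=cloud('side'); 
r,g,b=[im[...,i].astype(int) for i in range(3)]
red=(r>90)&(g<60)&(b<60)&(W[...,1]<.2)&(W[...,1]>-.3)
q=W[red]; J=np.c_[(q[:,:2]-O)@ex,(q[:,:2]-O)@ey,q[:,2]]; h=J[(J[:,0]>.1)&(abs(J[:,1])<.02)&(J[:,2]<.25)]
print(len(h),h.min(0),h.max(0), np.polyfit(h[:,0],h[:,2],1))
t=J[(J[:,0]<-.03)&(J[:,2]>.083)&(J[:,2]<.09)]; print('tin',len(t),t.mean(0),cv2.minEnclosingCircle(t[:,:2].astype(np.float32)))
save(im[60:230,210:380],'pics/s7.png',3.5)
E
```

```text
30 t 12.75 pos [ 0.474  -0.1876  0.2041] SHIFT cm [1.78 0.19 5.72] turn -0.1 F [-0.7 -0.4 -0.9] w -0.0 q [-35.  20.  85.  -0.  75. -21.]
146 [ 0.12785753 -0.0124995   0.06976798] [0.21845072 0.0118609  0.08699646] [0.1318719  0.05829313]
tin 227 [-0.08861754 -0.00131357  0.08665583] ((-0.08631907403469086, -0.0013231238117441535), 0.025293223559856415)
```

View pics/s7.png

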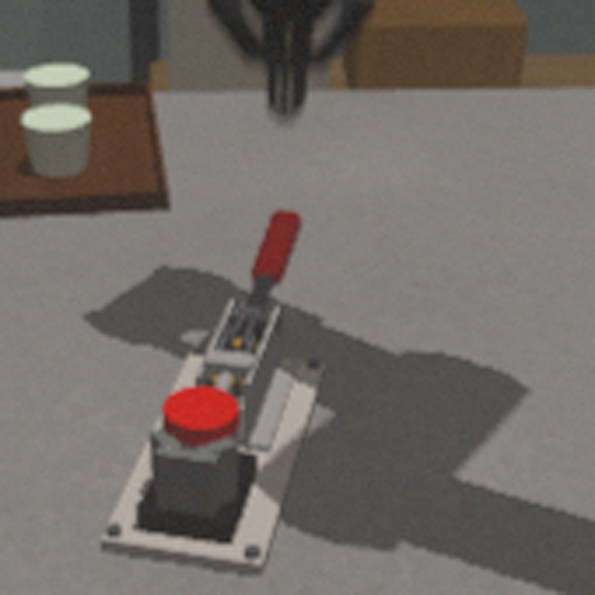

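The handle stays down by itself at (277,245) with the fingers well clear. The tin is in the V at jig x ≈ -86 mm, y ≈ -1 mm. One more check after a short wait.

Emit:
apply_moves(motion=[{"tx":0,"ty":0,"tz":-1,"turn":0,"jaw":-1},{"tx":0,"ty":0,"tz":-2,"turn":0,"jaw":-1},{"tx":0,"ty":0,"tz":-2,"turn":0,"jaw":-1},{"tx":0,"ty":0,"tz":-2,"turn":0,"jaw":-1},{"tx":0,"ty":0,"tz":-2,"turn":0,"jaw":-1}])

```text
time_s: 13.22
position: [0.476, -0.1887, 0.2324]
tool_rot: [[0.233, 0.972, 0.015], [0.972, -0.233, -0.014], [-0.011, 0.018, -1.0]]
ft_force: [0.1, 0.2, -1.0]
grip_width: -0.0
```

```bash
python3 - <<'E'
from h import *
im,d,W=cloud('side'); im2,d2,W2=cloud('top')
r,g,b=[im[...,i].astype(int) for i in range(3)]
red=(r>90)&(g<60)&(b<60)&(W[...,1]<.2)&(W[...,1]>-.3)
q=W[red]; J=np.c_[(q[:,:2]-O)@ex,(q[:,:2]-O)@ey,q[:,2]]; h=J[(J[:,0]>.1)&(abs(J[:,1])<.02)&(J[:,2]<.25)]
print(h.max(0), np.polyfit(h[:,0],h[:,2],1))
for n,(a,c) in {'green':(152,171)}.items():
    v,u=np.mgrid[:384,:512]; print(n,np.median(W2[np.hypot(u-a,v-c)<6],0))
save(im2[150:260,210:400],'pics/t8.png',4)
E
```

```text
[0.21694725 0.01153339 0.08702037] [0.1222702  0.05998508]
green [0.60648917 0.30879339 0.05558689]
```

View pics/t8.png

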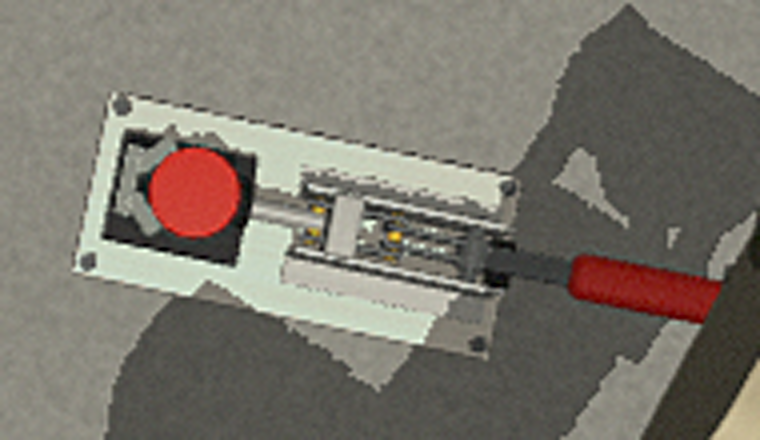

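The top view shows the tin (195,192) home in the V, the ram (275,205) extended against it and the handle still down.

```bash
python3 -c "
from rig import close_job; print(close_job())"
```

```text
the job is handed in; nothing more can be done
None
```

The red tin is clamped in the V with the toggle handle locked down. I handed the job in at about 13 s, well inside the 72 s.

- **Placing:** I set the tin upright on the black pedestal about 5 mm in front of its seat, let it go and backed off.
- **Clamping:** I pushed the handle down with the shut fingers.
  - The vertical push peaked at about 12.5 N (13.4 N in total), a little above the 7–11 N you gave for 120 mm from the hinge.
  - It fell to zero at roughly 10° above level. Two more millimetres of travel met no force, so I took the handle to have snapped on by itself, and I lifted off.
- **Last checks:** The handle stayed down unchanged about half a second after release.
  - The tin measured jig x ≈ -86 mm, y ≈ -1 mm, about 1–2 mm from its seat and within the 2 mm calibration error.
  - In the top view the ram is out against the tin.
  - The robot touches nothing, and the green tin reads the same position as at the start.

I did not measure the clamp's holding force, and I did not re-measure the cup or tamper, though the arm never went near them. No check failed.

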